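Put the levelling tools away on the packing bench

TASK

Put the levelling tools away: slide the flat scraper, blade first, fully home into the wide slot of the leaning rack, and lay the wooden levelling bar across both posts of the forked stand, down in the forks and roughly centred. Set the bar down rather than dropping it, and do not disturb the canister, the jar or the blue bin. Either may go first, though once home the scraper's handle sticks out over the bench and can be in the way of the bar.

Things in the scene. Friction and masses are not known exactly. Their poses are not given: they have to be found in the camera images.
- scraper: Flat scraper lying on the bench, 215 mm long, 190 g. Origin: underside of the handle, at the grip; x points to the blade, z out of the flat face. Black handle 28 mm wide, 24 mm thick (x -60 to 50, z 0 to 24 mm). Steel blade 84 mm wide, 4 mm thick (x 50 to 155, z 10 to 14 mm), so it hangs 10 mm off the bench. Centre of mass x = 29 mm. Either face may be up.
- blade_tip (a point): Middle of the scraper blade's front edge, at x = 155 mm, z = 12 mm in the scraper's frame; same axes as the scraper.
- rack: Fixed grey metal rack, base 110 x 164 mm, about 100 mm tall. Origin: centre of its underside; x away from the mouths, y left, z up. Two flat slots side by side slope down 30 degrees below level away from the mouths, which face -x and up, to the robot. The wide slot (94 mm) is centred at y = 27 mm, the narrow one (46 mm, unused) at y = -51 mm.
- slot (a point): Middle of the wide slot's mouth (rack frame -45, 27, 75 mm). x points into the slot, y across it, z out of its roof, 30 degrees from vertical. 94 mm wide, 8 mm high (z -4 to 4), 70 mm deep (stop at x = 70). The floor runs out as an apron to x = -14, then a lip bent down to -27; a roof lip flares up to x = -14, z = 16. Blade home: scraper origin at x = -85, z = -12 mm here.
- bar: Square wooden levelling bar lying on the bench, 28 x 200 x 28 mm, 200 mm along its y. Origin: centre of its underside.
- bar_center (a point): Centre of the bar, 14 mm above its origin; y along the bar.
- stand: Fixed steel stand: base 90 x 176 mm, posts at y = -70 and 70 mm, each 20 mm wide in y with a fork on top: a flat seat 100 mm above the bench between two prongs 25 mm higher, 46 mm apart (inside) in x. Origin: centre of its underside; y from post to post, z up. The 120 mm between the posts is open above the 10 mm base.
- rest (a point): Where the bar's centre belongs: midway between the forks, 114 mm above the bench (seat plus half the bar); y from post to post.
- canister: Bystander: steel can 60 mm across, 95 mm tall. Origin: centre of its underside.
- jar: Bystander: jar with lid 68 mm across, 100 mm tall. Origin: centre of its underside.
- bin: Bystander: small blue open bin 120 x 90 x 55 mm. Origin: centre of its underside.
Not all that is in view belongs to the job. Of the things that look like the bar, take the one that is farthest to the robot's left at the start.

How it is judged:
By the outcome, as a careful person would: the job done as asked, in the order asked, and still so for the second after the job is handed in, with the robot touching nothing.
It also fails if it takes over 72 s, if anything falls off the work surface, if the arm or the gripper's body presses on something with over 40 N, if the wrist force passes 120 N, or if a joint passes its speed limit or range.

ROBOT

A 6-joint arm with a two-finger parallel gripper is mounted at the origin on the work surface. World frame = base frame: x ahead of the robot, y to its left, z up, the work surface at z = 0. Lengths are in mm, angles in rad, forces in N, time in s.
With the tool pointing down it reaches from about 225 to 725 mm from the base axis. Payload 3.1 kg.
Tool frame: the origin (TCP) lies on the mounting face of the last link; the fingertips stand 173 mm ahead of it and the grasp point (between the pads) lies 155 mm ahead of it; z points along the fingers, x is the direction in which the jaws open and shut, and the axes are right-handed (so a half turn about z gives the same grasp; the last joint's range is limited). The gripper opens to 85 mm and grips with 20 to 120 N. Pads are 22 mm wide; open, the fingers measure 114 mm over their backs; the gripper's body (76 mm by 85 mm) begins 54 mm behind the grasp point. The pads swing forward as they close: fully open they stand 13 mm farther back than shut.
Start: joints at [1.022, 0.048, 0.099, 1.622, 0, 1.443], TCP at [214.464, 479.19, 404.712] pointing down, gripper open.
Joint ranges: [-2.91, 2.91], [-0.99, 1.94], [-1.21, 1.42], [-2.12, 2.29], [-1.49, 1.47], [-3.14, 3.14]. Speed limits (rad/s): [2.79, 2.79, 3.14, 3.14, 3.14, 3.14].

INTERFACE

Orientations are given as a unit quaternion [x, y, z, w].
In Python, from cell import read_state, camera, get_calibration, job_done, find_in, trace gives the robot as it stands.
- The arm moves only by the tool step_arm, never from a script. Its argument "series" is a list that holds one entry, the list of rows, each a list of 7 numbers: the turn, a rotation vector about the tool's x, y, z in degrees, then the shift along the tool's x, y, z in mm, then the opening, from 0 (shut) to 1 (fully open). In form: [[[ax, ay, az, x, y, z, claw], ...]]. A call has 1 to 20 rows; each row shifts and turns the pose as measured when the row begins, along the tool's axes as they then stand; what a row does not reach is not made up. A row lasts 1/8 s, in which the tool goes at most 62.5 mm and 10.7 degrees, less where a joint would pass 70% of its speed; a pose out of reach is approached as far as the arm can. A call with a gripper value outside its range is refused whole. The fingers move at their own pace and stop on an object; the grip force is fixed at half the most. Time passes only in rows, so rows that do not move let the fingers close. It gives the time, the measured TCP pose, the force and the opening at its end, in the units of the state.
- read_state(): the state, without advancing time (a new reading comes with each control period).
- camera(name): name is "scene" or "top" or "wrist"; returns (picture, depth): 400x640x3 uint8, blue, green, red; 400x640 float32, mm along the optical axis (not along the pixel's ray), 0 where there is no reading.
- get_calibration(name): a dict with "vfov" (degrees; the focal length in pixels is half the picture's height over the tangent of half this angle, whatever the lens; pixels are square), "cx", "cy" (the principal point, pixels), "R" (3x3) and "t" (3): a world point X has camera coordinates R X + t; the wrist camera has in their place "hand_eye" (4x4, takes a point from camera to tool coordinates, whose origin is the TCP and whose axes are the tool frame's). Camera axes: x right, y down, z forward; pixel columns grow to the right and rows downward; lengths in mm; the calibration is good to about 2 mm. A picture is of the moment at which its call begins: read the wrist's pose just before it. get_calibration takes no time and is no camera call.
- job_done(): hands the job in, once; it reports no verdict.
Trained networks look in the newest picture that a camera, given by its name, has taken for a name from the list of things; names that differ only in an ending like _2 or _b are one class to them, and where a whole thing is asked for, a point or a joint stands for the part that bears it (a point fixed in the world has none). Each returns a list of dicts, best first, with "conf" (0 to 1); they miss things now and then, are a little off and sometimes report something else, mostly with a low value. They report only what shows in the picture. A call takes as long as a camera call. They do not tell look-alikes from the thing itself.
- find_in(thing, camera): "box" ([left, top, right, bottom] in pixels, round what is visible of it).
- trace(thing, camera): "mask" (400x640 bool, what is visible of it) and "box" ([left, top, right, bottom] in pixels, round what is visible of it).
The state is a dict: "clock": time; "joints": joint angles; "dq": joint speeds; "tau": joint torques, N m; "position": TCP position; "eef_rot": TCP orientation; "ft_force": force on the tool from outside, world axes, zero at the start; "torque": the same for the moment, N m; "finger_gap": opening from 0.0 (shut) to 1.0 (fully open).
Only numpy, scipy, OpenCV 4.12 (cv2) and the standard library are available. Lean on these libraries where they do the work, as an engineer would, in place of code of your own. Each camera call takes 0.05 s, during which the arm holds its last target. There are 200 camera calls.

## Working session

There is one attempt and no reset: what is moved stays moved. The work goes in short steps, Python scripts to look and compute and a tool call to move; the robot and the scene stay as the last step left them, time stands still between calls to the robot, and variables do not carry over. Pictures are saved under pics/ and viewed, about 8 in all and at most 12, crops included, and the job is handed in when it is done.

Besides the shell and the picture viewer there is one more tool, called after "Emit:" as name(argument=value, ...) on one line, values as JSON. step_arm: Moves the arm, as the interface text tells. Its arguments: {"type":"object","properties":{"series":{"type":"array"}},"required":["series"]}

```bash
mkdir -p pics; ls; cat > h.py <<'E'
import numpy as np,cv2
from cell import *
from scipy.spatial.transform import Rotation as Ro
def cam(n):
    s=read_state(); im,d=camera(n); c=get_calibration(n)
    f=200/np.tan(np.radians(c['vfov']/2))
    if 'R' in c:
        R=np.array(c['R']);t=np.array(c['t']); M=np.eye(4);M[:3,:3]=R.T;M[:3,3]=-R.T@t
    else:
        T=np.eye(4);T[:3,:3]=Ro.from_quat(s['eef_rot']).as_matrix();T[:3,3]=s['position'];M=T@np.array(c['hand_eye'])
    v,u=np.mgrid[:400,:640]
    P=np.stack([(u-c['cx'])/f*d,(v-c['cy'])/f*d,d],-1)@M[:3,:3].T+M[:3,3]
    P[d==0]=np.nan
    return im,d,P,M,f,c
E
python3 - <<'E'
from h import *
print(read_state())
for n in('scene','top'):
    im,d,P,M,f,c=cam(n); cv2.imwrite(f'pics/{n}0.png',im); np.save(f'{n}0.npy',P); print(n,{k:v for k,v in c.items()},f)
    for th in('scraper','rack','bar','stand','canister','jar','bin'):
        for r in trace(th,n)[:4]:
            m=r['mask']; print(th,round(r['conf'],2),r['box'],np.nanmedian(P[m],0).round(),np.nanpercentile(P[m][:,2],95).round())
E
```

```text
pics
{'clock': 0.0, 'joints': array([1.02222238e+00, 4.87486327e-02, 9.75577491e-02, 1.62201852e+00,
       3.49110889e-05, 1.44303468e+00]), 'dq': array([-0.00082789,  0.00064241,  0.00140425,  0.00020315,  0.0001184 ,
        0.00097734]), 'tau': array([ 8.44744136e-04, -3.38781273e+01,  3.20016754e+01,  2.00301310e-02,
        3.60601712e-05,  1.05319418e-05]), 'position': array([214.33802216, 479.01604507, 403.49768808]), 'eef_rot': array([ 8.39196045e-01,  5.43827677e-01, -1.09542171e-03,  5.06052561e-04]), 'ft_force': array([-0.35129942, -0.59495487, -0.09177934]), 'torque': array([-0.00864047, -0.0215443 , -0.02446725]), 'finger_gap': 0.9980549339458535}
scene {'vfov': 43.7089753962793, 'cx': 315.74272602663046, 'cy': 203.80034416924664, 'R': array([[-0.32571101,  0.94518592, -0.02314981],
       [ 0.61127263,  0.19183887, -0.76781744],
       [-0.7212892 , -0.26423744, -0.64025031]]), 't': array([ 209.84100182, -212.39183302, 2191.4783923 ])} 498.65983853826737
bar 0.77 [177.5, 166.7, 227.4, 185.1] [ 369. -590.   24.] 34.0
bar 0.73 [263.7, 161.7, 304.3, 188.0] [ 264. -273.   
[... 507 characters left out ...]
81],
       [ 0.13765824,  0.00770611, -0.99044981]]), 't': array([ -36.84362466,  520.34664394, 1466.01196678])} 417.82359798977086
scraper 0.66 [204.2, 229.1, 269.0, 256.6] [411. 251.  15.] 27.0
scraper 0.21 [322.9, 226.7, 378.6, 244.3] [ 423. -189.   28.] 34.0
rack 0.72 [205.9, 156.2, 261.2, 197.6] [627. 230.  70.] 88.0
bar 0.95 [348.4, 271.3, 407.0, 292.9] [ 253. -280.   28.] 33.0
bar 0.91 [326.3, 227.6, 376.8, 242.7] [ 423. -189.   28.] 34.0
bar 0.56 [437.8, 234.1, 486.9, 272.1] [ 359. -582.   27.] 33.0
stand 0.6 [211.1, 160.4, 260.7, 197.5] [627. 227.  70.] 88.0
canister 0.7 [290.8, 146.8, 304.0, 172.1] [687.   7.  93.] 100.0
jar 0.71 [156.3, 179.3, 183.7, 200.0] [591. 451.  92.] 103.0
```

```bash
python3 - <<'E'
import cv2,numpy as np
a=cv2.imread('pics/top0.png');b=cv2.imread('pics/scene0.png')
cv2.imwrite('pics/v1.png',np.vstack([cv2.resize(a[120:320,120:520],(800,400),interpolation=3),b[130:330,120:520].repeat(1,0) if 0 else cv2.resize(b[150:300,150:500],(800,343))])[:743])
cv2.imwrite('pics/v1.png',cv2.resize(a[130:310,130:500],(800,389),interpolation=2))
cv2.imwrite('pics/v2.png',cv2.resize(b[150:300,150:500],(800,343),interpolation=2))
E
```

```text
(no output)
```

View pics/v1.png

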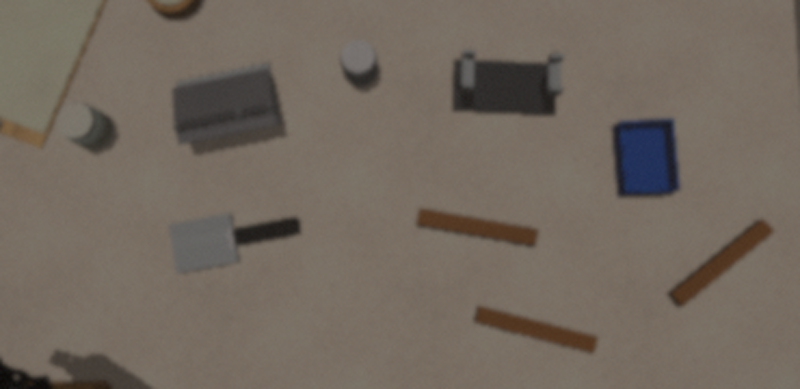

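View pics/v2.png

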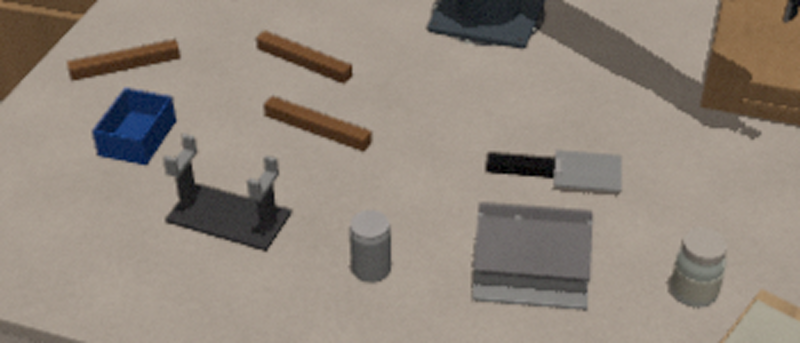

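The top view shows three bar look-alikes, at about (351,235), (378,282) and (462,253). The one farthest to the robot's left (largest y, about -189) is at (351,235). The scraper is at (237,243), the rack at (234,177), and the stand near (363,165).

```bash
cat >> h.py <<'E'
def rect(P,sel):
    p=P[sel]; p=p[~np.isnan(p[:,0])]
    r=cv2.minAreaRect(p[:,:2].astype(np.float32)); b=cv2.boxPoints(r)
    e=[b[1]-b[0],b[2]-b[1]]; l=max(e,key=np.linalg.norm); return np.round(r[0],1),np.round(sorted(np.linalg.norm(e,axis=1)),1),round(np.degrees(np.arctan2(l[1],l[0]))%180,1),len(p)
def box(P,x0,x1,y0,y1,z0,z1):
    return (P[...,0]>x0)&(P[...,0]<x1)&(P[...,1]>y0)&(P[...,1]<y1)&(P[...,2]>z0)&(P[...,2]<z1)
def plan(pt,xdir,zdir,n=None):
    "grasp point target, tool x dir (sign free), tool z dir -> TCP; prints rotvec(deg), then shift in new tool axes"
    s=read_state(); R0=Ro.from_quat(s['eef_rot']); z=np.array(zdir,float);z/=np.linalg.norm(z)
    x=np.array(xdir,float);x-=z*(x@z);x/=np.linalg.norm(x)
    c=[]
    for sg in(1,-1):
        R1=Ro.from_matrix(np.stack([sg*x,np.cross(z,sg*x),z],1)); c.append(((R0.inv()*R1).as_rotvec(degrees=True),R1))
    for rv,R1 in c:
        print('rot',rv.round(2),'shift after rot',R1.inv().apply(np.array(pt)-155*z-s['position']).round(1) if False else R1.inv().apply(np.array(pt)-155*z-s['position']).round(1),'world tcp',(np.array(pt)-155*z).round(1))
E
python3 - <<'E'
from h import *
print(np.array(get_calibration('wrist')['hand_eye']).round(3), get_calibration('wrist')['vfov'])
T=np.load('top0.npy');S=np.load('scene0.npy')
for n,P in(('top',T),('scene',S)):
    print(n,'bench',np.nanmedian(P[box(P,300,450,-50,80,-30,30)],0).round(1))
    print('bar',rect(P,box(P,330,520,-320,-60,16,45)))
    print('scr',rect(P,box(P,330,500,110,370,9,45)))
    print('rack',rect(P,box(P,520,720,120,340,12,130)),rect(P,box(P,520,720,120,340,60,130)))
    print('stand',rect(P,box(P,550,780,-360,-130,7,140)),rect(P,box(P,550,780,-360,-130,80,140)))
E
```

```text
[[  1.     -0.     -0.      0.623]
 [  0.      0.957   0.29  -73.973]
 [ -0.     -0.29    0.957  30.392]
 [  0.      0.      0.      1.   ]] 64.34667611417017
top bench [ 3.756e+02  1.630e+01 -1.000e-01]
bar (array([ 423.6, -185.8]), array([ 28.7, 199.8], dtype=float32), np.float32(79.3), 446)
scr (array([399.5, 232.8]), array([101.1, 245. ], dtype=float32), np.float32(89.5), 877)
rack (array([634.4, 232.1]), array([122.7, 163.6], dtype=float32), np.float32(101.4), 1247) (array([615. , 228.2]), array([ 83.2, 163.7], dtype=float32), np.float32(101.4), 922)
stand (array([ 663.9, -244.3]), array([223.4, 223.7], dtype=float32), np.float32(89.4), 1069) (array([ 663.7, -238.5]), array([ 63.1, 159.4], dtype=float32), np.float32(86.3), 243)
scene bench [377.8  15.    1.4]
bar (array([ 427.1, -188.5]), array([ 40.5, 201.1], dtype=float32), np.float32(77.5), 344)
scr (array([416.3, 233.8]), array([154.1, 245.4], dtype=float32), np.float32(88.0), 718)
rack (array([634.6, 230. ]), array([132.2, 164.3], dtype=float32), np.float32(101.9), 1752) (array([617.5, 226.6]), array([ 97.3, 163.9], dtype=float32), np.float32(101.9), 1057)
stand (array([ 662.9, -248.9]), array([219. , 230.7], dtype=float32), np.float32(175.9), 1316) (array([ 665.3, -242.3]), array([ 70.8, 169.7], dtype=float32), np.float32(85.2), 319)
```

Emit:
step_arm(series=[[[0, 0, -9, 0, 0, 0, 1], [0, 0, -9, 0, 0, 0, 1], [0, 0, -9, 0, 0, 0, 1], [0, 0, -8.5, 0, 0, 0, 1], [0, 0, 0, -46, 27, -4, 1], [0, 0, 0, -46, 27, -4, 1], [0, 0, 0, -46, 27, -4, 1], [0, 0, 0, -46, 27, -4, 1], [0, 0, 0, -46, 27, -4, 1], [0, 0, 0, -46, 27, -4, 1], [0, 0, 0, 0, 0, 0, 1], [0, 0, 0, 0, 0, 0, 1]]])

```text
clock: 2.3
position: [439.2, 239.4, 429.2]
eef_rot: [0.624, 0.781, 0.002, 0.0]
ft_force: [0.8, 0.6, -0.7]
finger_gap: 1.003
```

```bash
python3 - <<'E'
from h import *
s=read_state();print(s['position'],s['joints'].round(3),Ro.from_quat(s['eef_rot']).as_matrix().round(3))
im,d,P,M,f,c=cam('wrist');np.save('w1.npy',P);cv2.imwrite('pics/w1.png',im)
for th in('scraper','rack'):
    for r in trace(th,'wrist')[:2]:
        m=r['mask']; print(th,round(r['conf'],2),r['box'],rect(P,m&(P[...,2]>6)))
print('bench',np.nanmedian(P[box(P,300,380,50,150,-30,30)],0))
print('handle',rect(P,box(P,330,500,80,370,18,35)));print('all',rect(P,box(P,330,500,80,370,7,35)))
E
```

```text
[439.22097173 239.3847024  429.23730074] [ 3.650e-01 -1.100e-02  8.800e-02  1.667e+00  1.000e-03  1.410e-01] [[-0.221  0.975  0.002]
 [ 0.975  0.221  0.002]
 [ 0.002  0.003 -1.   ]]
scraper 0.7 [218.7, 107.4, 405.7, 181.3] (array([411. , 216.5]), array([ 83.9, 214.9], dtype=float32), np.float32(100.3), 8561)
rack 0.79 [219.2, 267.6, 356.3, 344.9] (array([561.4, 218.3]), array([163.9, 235.5], dtype=float32), np.float32(11.1), 9002)
bench [338.10610335  99.32751453   0.34048423]
handle (array([420.7, 170.6]), array([ 32.8, 120.9], dtype=float32), np.float32(101.4), 2344)
all (array([411. , 216.6]), array([ 84.1, 215.1], dtype=float32), np.float32(100.2), 8580)
```

View pics/w1.png

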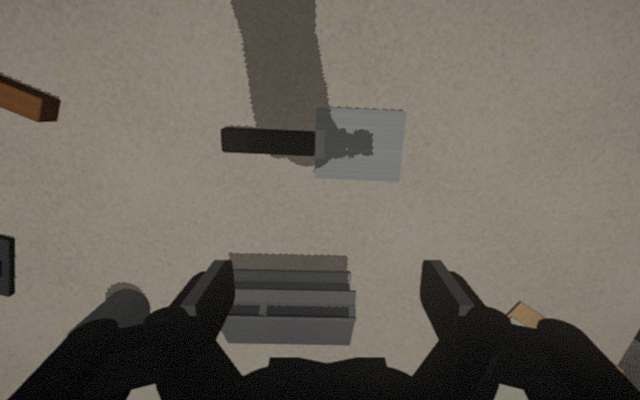

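```bash
python3 - <<'E'
from h import *
W=np.load('w1.npy');T=np.load('top0.npy');S=np.load('scene0.npy')
yaw=np.radians(11.4);Rz=np.array([[np.cos(yaw),-np.sin(yaw),0],[np.sin(yaw),np.cos(yaw),0],[0,0,1]])
for n,P in(('w',W),('t',T),('s',S)):
    q=P[box(P,530,720,120,340,20,130)]; q=q[~np.isnan(q[:,0])]; r=(q-[640,233.2,0])@Rz
    print(n,len(r),'y pct',np.percentile(r[:,1],[.5,2,98,99.5]).round(1),'x',np.percentile(r[:,0],[.5,2,98,99.5]).round(1))
    # yaw: front edge fit & profile in slot coords
    r2=r[(r[:,1]>-10)&(r[:,1]<64)]; th=np.radians(30)
    sx=(r2[:,0]+45)*np.cos(th)-(r2[:,2]-75)*np.sin(th); sz=(r2[:,0]+45)*np.sin(th)+(r2[:,2]-75)*np.cos(th)
    for a in range(-32,80,6):
        m=(sx>=a)&(sx<a+6)
        if m.sum()>5: print(a,m.sum(),np.percentile(sz[m],[10,50,90]).round(1),end=' | ')
    print()
    m=(sx>-12)&(sx<-2)&(sz<2)
    if m.sum()>20: 
        A=np.c_[np.ones(m.sum()),r2[m][:,:2]]; print('apron slope x,y',np.linalg.lstsq(A,r2[m][:,2],rcond=None)[0])
    # front edge vs y
    e=[(y,np.percentile(r[(abs(r[:,1]-y)<5),0],2)) for y in range(-70,75,10)]; print(np.round(e,1).tolist(),'slope deg',np.degrees(np.polyfit(*np.array(e).T,1)[0]))
E
```

```text
w 7244 y pct [-78.2 -70.8  79.3  81.7] x [-67.9 -67.3  33.   35.5]
-26 113 [-10.   -8.7  -7.6] | -20 399 [-9.2 -6.5 -4.4] | -14 355 [-4.  -2.2 -0.3] | -8 417 [-0.4 15.4 18.9] | -2 221 [-0.4  0.3 12.3] | 4 230 [-0.4  0.2 14.2] | 10 262 [-0.4  0.4 14.2] | 16 253 [-0.3 13.2 14.3] | 22 149 [-0.1 13.8 14.3] | 28 257 [-42.8 -38.6  14.2] | 34 121 [13.5 13.9 14.3] | 40 110 [13.5 13.9 14.3] | 46 107 [13.6 13.9 14.4] | 52 98 [13.4 13.9 14.3] | 58 106 [13.5 13.8 14.3] | 64 97 [13.5 14.  14.4] | 70 95 [13.6 13.9 14.2] | 76 86 [13.5 13.9 14.2] | 
apron slope x,y [ 6.65345216e+01 -2.22795807e-01 -1.39413262e-03]
[[-70.0, -37.8], [-60.0, -61.5], [-50.0, -67.6], [-40.0, -67.1], [-30.0, -67.5], [-20.0, -67.1], [-10.0, -67.1], [0.0, -67.4], [10.0, -67.5], [20.0, -67.4], [30.0, -67.3], [40.0, -67.2], [50.0, -67.3], [60.0, -67.1], [70.0, -67.2]] slope deg -4.902351515597315
t 1231 y pct [-81.2 -79.7  79.1  81.5] x [-66.6 -65.1  35.1  37. ]
-26 10 [-7.  -5.3 -0.4] | -20 37 [-10.7  -6.4  -2.4] | -14 40 [-6.  -2.5  2.9] | -8 48 [-4.1  2.  18.8] | -2 42 [-2.5  1.9 16.8] | 4 43 [-0.9 12.1 16.8] | 10 35 [ 7.8
[... 700 characters left out ...]
7.1 -5.7] | -20 26 [-9.8 -5.5 -1.6] | -14 6 [ 9.5 14.2 15.1] | -8 40 [12.  18.4 21.7] | -2 45 [ 9.3 14.2 19.6] | 4 35 [10.5 13.8 18.5] | 10 43 [12.7 16.  19.9] | 16 42 [11.6 14.8 19.6] | 22 44 [10.  14.8 19.5] | 28 40 [ 7.9 13.6 17.9] | 34 43 [ 8.9 12.9 17.6] | 40 42 [ 9.2 13.4 17.4] | 46 35 [ 9.  13.5 17.8] | 52 42 [ 9.3 13.8 19.3] | 58 41 [ 9.5 12.8 19.6] | 64 46 [ 8.4 14.  18.1] | 70 39 [ 8.2 12.6 19. ] | 76 39 [ 8.6 13.4 19.3] | 
[[-70.0, -64.3], [-60.0, -62.0], [-50.0, -63.6], [-40.0, -67.5], [-30.0, -67.1], [-20.0, -68.4], [-10.0, -63.9], [0.0, -64.5], [10.0, -65.9], [20.0, -65.0], [30.0, -60.0], [40.0, -63.9], [50.0, -65.3], [60.0, -66.8], [70.0, -65.2]] slope deg -0.08148124223665834
```

```bash
python3 - <<'E'
from h import *
W=np.load('w1.npy')
yaw=np.radians(11.4);Rz=np.array([[np.cos(yaw),-np.sin(yaw),0],[np.sin(yaw),np.cos(yaw),0],[0,0,1]])
q=W[box(W,530,720,120,340,20,130)]; q=q[~np.isnan(q[:,0])]; r=(q-[640,233.2,0])@Rz
th=np.radians(30);sx=(r[:,0]+45)*np.cos(th)-(r[:,2]-75)*np.sin(th); sz=(r[:,0]+45)*np.sin(th)+(r[:,2]-75)*np.cos(th)
m=(r[:,1]>0)&(r[:,1]<60)
print('min sx',np.percentile(sx[m],[.2,1]),'roof lip',np.percentile(sx[m&(sz>9)],[.2,1,3]), sz[m&(sz>9)&(sx<-5)].mean())
for a in range(-26,-2,2):
    k=m&(sx>a)&(sx<a+2)&(sz<8); print(a,np.median(sz[k]).round(1),end=' ')
k=(sx>5)&(sx<22)&(sz>2)&(sz<12); print('\nwalls y',np.histogram(r[k,1],bins=range(-85,90,4)))
plan([417.6,179.6,83],[-.984,-.177,0],[-.0605,.3366,-.9397])
E
```

```text
min sx [-21.70665396 -20.90738258] roof lip [-8.4689481  -7.90637185 -7.34017134] 17.85295677325445
-26 nan -24 -8.0 -22 -8.9 -20 -8.0 -18 -6.4 -16 -4.8 -14 -3.6 -12 -2.1 -10 -1.1 -8 -0.4 -6 0.0 -4 -0.1 
walls y (array([0, 0, 0, 0, 0, 0, 0, 1, 2, 1, 0, 0, 0, 0, 0, 0, 3, 0, 0, 1, 0, 2,
       0, 1, 2, 0, 0, 0, 0, 0, 0, 0, 0, 0, 0, 1, 1, 1, 2, 7, 0, 0, 0]), array([-85, -81, -77, -73, -69, -65, -61, -57, -53, -49, -45, -41, -37,
       -33, -29, -25, -21, -17, -13,  -9,  -5,  -1,   3,   7,  11,  15,
        19,  23,  27,  31,  35,  39,  43,  47,  51,  55,  59,  63,  67,
        71,  75,  79,  83,  87]))
rot [-15.76  15.29 -86.29] shift after rot [  31.4 -171.   151.2] world tcp [427.  127.4 228.7]
rot [15.49 15.97 91.73] shift after rot [-31.4 171.  151.2] world tcp [427.  127.4 228.7]
  return _methods._mean(a, axis=axis, dtype=dtype,
  ret = ret.dtype.type(ret / rcount)
```

Emit:
step_arm(series=[[[-1.75, 1.7, -9.59, 0, 0, 0, 1], [-1.75, 1.7, -9.59, 0, 0, 0, 1], [-1.75, 1.7, -9.59, 0, 0, 0, 1], [-1.75, 1.7, -9.59, 0, 0, 0, 1], [-1.75, 1.7, -9.59, 0, 0, 0, 1], [-1.75, 1.7, -9.59, 0, 0, 0, 1], [-1.75, 1.7, -9.59, 0, 0, 0, 1], [-1.75, 1.7, -9.59, 0, 0, 0, 1], [-1.75, 1.7, -9.59, 0, 0, 0, 1], [0, 0, 0, 6, -34, 30, 1], [0, 0, 0, 6, -34, 30, 1], [0, 0, 0, 6, -34, 30, 1], [0, 0, 0, 6, -34, 30, 1], [0, 0, 0, 6, -34, 30, 1], [0, 0, 0, 0, 0, 0, 1]]])

```text
clock: 4.32
position: [426.0, 145.6, 225.0]
eef_rot: [-0.134, 0.975, 0.178, -0.017]
ft_force: [-0.3, -0.2, 0.1]
finger_gap: 1.001
```

```bash
cat > p1.py <<'E'
from h import *
s=read_state();print(s['position'],s['joints'].round(3),s['ft_force'].round(1))
im,d,P,M,f,c=cam('wrist')
print('all',rect(P,box(P,330,500,80,370,7,32)), 'handle',rect(P,box(P,330,500,80,370,19,32)))
cv2.imwrite('pics/w2.png',im)
plan([417.6,179.6,24],[-.984,-.177,0],[-.0605,.3366,-.9397])
E
python3 p1.py
```

```text
[426.04223621 145.56374196 224.96065343] [ 0.068 -0.089 -0.414  1.307  0.355 -1.786] [-0.3 -0.2  0.1]
all (array([411.4, 217.5]), array([ 84.2, 216.7], dtype=float32), np.float32(100.1), 22162) handle (array([420.8, 165. ]), array([ 28.2, 110. ], dtype=float32), np.float32(100.0), 11069)
rot [ 0.7  -0.85  5.35] shift after rot [  3.6 -37.1  47.8] world tcp [427.  127.4 169.7]
rot [   1.29    1.07 -174.64] shift after rot [-3.6 37.1 47.8] world tcp [427.  127.4 169.7]
```

View pics/w2.png

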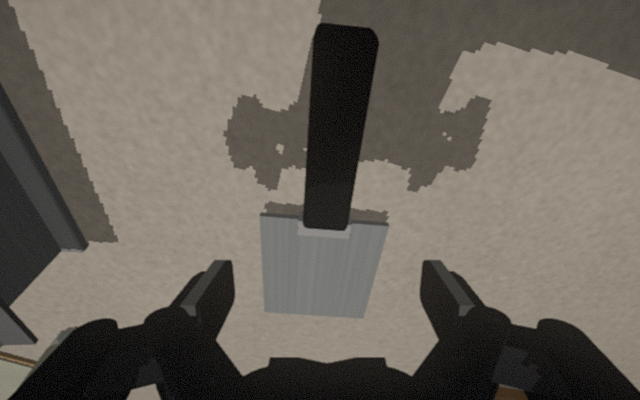

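Emit:
step_arm(series=[[[0.7, -0.85, 5.3, 0, 0, 0, 1], [0, 0, 0, 1.5, -20, 0, 1], [0, 0, 0, 1.5, -17, 0, 1], [0, 0, 0, 0, 0, 15, 1], [0, 0, 0, 0, 0, 15, 1], [0, 0, 0, 0, 0, 0, 1]]])

```text
clock: 5.12
position: [433.5, 129.1, 197.1]
eef_rot: [-0.094, 0.98, 0.175, -0.006]
ft_force: [-0.9, -0.6, -0.1]
finger_gap: 0.997
```

```bash
sed -i 's/417.6,179.6/418.2,179.8/;s/w2/w3/' p1.py; python3 p1.py
```

```text
[433.54042831 129.11126867 197.13379348] [ 0.031 -0.077 -0.46   1.223  0.349 -1.737] [-0.9 -0.6 -0.1]
all (array([411.5, 216.7]), array([ 84.2, 215.7], dtype=float32), np.float32(100.2), 21869) handle (array([420.7, 165. ]), array([ 28.1, 110.6], dtype=float32), np.float32(100.1), 11281)
rot [0.09 1.06 0.95] shift after rot [ 6.5 -9.9 26.4] world tcp [427.6 127.6 169.7]
rot [-1.6600e+00  1.4000e-01 -1.7905e+02] shift after rot [-6.5  9.9 26.4] world tcp [427.6 127.6 169.7]
```

Emit:
step_arm(series=[[[0, 1, 1, 6.5, -10, 0, 1], [0, 0, 0, 0, 0, 12, 1], [0, 0, 0, 0, 0, 10, 1], [0, 0, 0, 0, 0, 0, 1], [0, 0, 0, 0, 0, 0, 1]]])

```text
clock: 5.8
position: [427.5, 126.1, 172.0]
eef_rot: [-0.087, 0.981, 0.174, -0.016]
ft_force: [-0.4, -0.3, -0.5]
finger_gap: 0.997
```

```bash
sed -i 's/w3/w4/' p1.py; python3 p1.py
```

```text
[427.54964708 126.05852811 171.96618602] [ 0.026 -0.055 -0.493  1.189  0.346 -1.731] [-0.4 -0.3 -0.5]
all (array([416.1, 193.7]), array([112.9, 169.7], dtype=float32), np.float32(99.6), 22240) handle (array([421.8, 165.5]), array([94.6, 96.3], dtype=float32), np.float32(142.8), 14937)
rot [ 0.1  -0.04 -0.11] shift after rot [-0.4  0.6  2.7] world tcp [427.6 127.6 169.7]
rot [-6.0000e-02 -1.6000e-01  1.7989e+02] shift after rot [ 0.4 -0.6  2.7] world tcp [427.6 127.6 169.7]
```

Emit:
step_arm(series=[[[0, 0, 0, 0, 0, 1, 0.5], [0, 0, 0, 0, 0, 0, 0.4], [0, 0, 0, 0, 0, 0, 0.4]]])

```text
clock: 6.22
position: [427.9, 126.4, 171.6]
eef_rot: [-0.087, 0.981, 0.174, -0.015]
ft_force: [0.2, -0.2, -0.3]
finger_gap: 0.403
```

Emit:
step_arm(series=[[[0, 0, 0, 0, 0, 1, 0.2], [0, 0, 0, 0, 0, 0, 0], [0, 0, 0, 0, 0, 0, 0], [0, 0, 0, 0, 0, 0, 0], [0, 0, 0, 0, 0, 0, 0]]])

```text
clock: 6.85
position: [428.3, 126.5, 171.7]
eef_rot: [-0.087, 0.981, 0.173, -0.015]
ft_force: [-0.1, -0.2, 0.9]
finger_gap: 0.31
```

```bash
cat >> h.py <<'E'
def T4(R,p):
    M=np.eye(4);M[:3,:3]=R;M[:3,3]=p;return M
def tool():
    s=read_state(); return T4(Ro.from_quat(s['eef_rot']).as_matrix(),s['position'])
yw=np.radians(11.4);SL=T4(Ro.from_euler('ZY',[11.4,30],degrees=True).as_matrix(),[597.2,252.1,75.7])
def steps(Tgt):
    A=np.linalg.inv(tool())@Tgt; rv=Ro.from_matrix(A[:3,:3]).as_rotvec(degrees=True)
    print('rot',rv.round(2),'shift(tool now)',A[:3,3].round(1),'shift(tool after rot)',(A[:3,:3].T@A[:3,3]).round(1),'tgt',Tgt[:3,3].round(1))
def scr(x,dz=0,dy=0):
    "tool pose for scraper origin at slot x"
    return SL@T4(np.eye(3),[x,dy,-12+dz])@np.linalg.inv(np.load('TS.npy'))
def cur():
    A=np.linalg.inv(SL)@tool()@np.load('TS.npy'); print('scraper in slot',A[:3,3].round(1),'rot',Ro.from_matrix(A[:3,:3]).as_rotvec(degrees=True).round(2),'F',read_state()['ft_force'].round(1))
E
python3 - <<'E'
from h import *
t=np.radians(100.1);a=np.array([np.cos(t),np.sin(t),0]);b=np.array([-a[1],a[0],0])
S=T4(np.stack([a,b,[0,0,1]],1),[419.8,169.9,0])
TS=np.linalg.inv(tool())@S;print(TS.round(2))
TS[0,3]=0;np.save('TS.npy',TS)
steps(scr(-195)); steps(scr(-85))
E
```

```text
[[  0.     1.    -0.     0.97]
 [  0.94  -0.     0.34 -17.37]
 [  0.34  -0.    -0.94 176.47]
 [  0.     0.     0.     1.  ]]
rot [23.83 -7.88 89.16] shift(tool now) [ -61.3  141.3 -120.7] shift(tool after rot) [  89.7   34.2 -170.5] tgt [472.4 227.2 333.6]
rot [23.83 -7.88 89.16] shift(tool now) [-156.4  124.5  -68.1] shift(tool after rot) [  89.8  137.6 -132.8] tgt [565.8 246.  278.6]
```

Emit:
step_arm(series=[[[0, 0, 0, 0, 10, -28, 0], [0, 0, 0, 0, 14, -39, 0], [0, 0, 0, 0, 14, -39, 0], [0, 0, 0, 0, 14, -39, 0], [0, 0, 0, 0, 14, -39, 0], [2.38, -0.79, 8.92, 0, 0, 0, 0], [2.38, -0.79, 8.92, 0, 0, 0, 0], [2.38, -0.79, 8.92, 0, 0, 0, 0], [2.38, -0.79, 8.92, 0, 0, 0, 0], [2.38, -0.79, 8.92, 0, 0, 0, 0], [2.38, -0.79, 8.92, 0, 0, 0, 0], [2.38, -0.79, 8.92, 0, 0, 0, 0], [2.38, -0.79, 8.92, 0, 0, 0, 0], [2.38, -0.79, 8.92, 0, 0, 0, 0], [2.38, -0.79, 8.92, 0, 0, 0, 0], [0, 0, 0, 0, 0, 0, 0]]])

```text
clock: 8.85
position: [426.0, 125.7, 360.9]
eef_rot: [0.649, 0.754, -0.083, -0.06]
ft_force: [0.6, 0.3, -1.9]
finger_gap: 0.311
```

```bash
python3 - <<'E'
from h import *
s=read_state();print(s['position'],s['joints'].round(2));cur();steps(scr(-195))
E
```

```text
[426.03011137 125.71793165 360.87449297] [ 0.14 -0.03 -0.08  1.73 -0.02 -0.01]
scraper in slot [-270.7  -90.3  -22.4] rot [ 0.68  1.79 -2.82] F [ 0.6  0.3 -1.9]
rot [-1.79  0.33 -2.88] shift(tool now) [93.8 65.  12.8] shift(tool after rot) [90.3 69.2 15.4] tgt [472.4 227.2 333.6]
```

Emit:
step_arm(series=[[[-1.8, 0.3, -2.9, 0, 0, 0, 0], [0, 0, 0, 30, 23, 5, 0], [0, 0, 0, 30, 23, 5, 0], [0, 0, 0, 30, 23, 5, 0], [0, 0, 0, 0, 0, 0, 0], [0, 0, 0, 0, 0, 0, 0]]])

```text
clock: 9.6
position: [472.7, 229.5, 331.5]
eef_rot: [0.625, 0.776, -0.065, -0.055]
ft_force: [-0.1, -0.2, -2.9]
finger_gap: 0.314
```

```bash
cat > q.py <<'E'
from h import *
import sys
cur();steps(scr(-150))
im,d,P,M,f,c=cam('wrist');cv2.imwrite('pics/%s.png'%sys.argv[1],im)
# observed scraper in expected scraper frame
for nm,PP in(('wrist',P),('top',cam('top')[2])):
  q=(PP.reshape(-1,3)-0); Ti=np.linalg.inv(tool()@np.load('TS.npy')); q=q@Ti[:3,:3].T+Ti[:3,3]
  m=(abs(q[:,1])<60)&(q[:,0]>60)&(q[:,0]<175)&(abs(q[:,2]-12)<18)
  b=q[m]
  if len(b)>50:
    A=np.c_[np.ones(len(b)),b[:,:2]];
    k=np.ones(len(b),bool)
    for _ in range(4):
        co=np.linalg.lstsq(A[k],b[k,2],rcond=None)[0]; k=abs(A@co-b[:,2])<3
    print(nm,len(b),k.sum(),'blade z=',co.round(3),'z at x=110',(co@[1,110,0]).round(1),'y range',np.percentile(b[k,1],[1,99]).round(1),'x max',np.percentile(b[k,0],[1,99]).round(1), rect(b[None],k[None]))
E
python3 q.py w5
```

```text
scraper in slot [-192.7    2.3  -13.3] rot [-0.22 -0.19  0.93] F [-0.1 -0.2 -2.9]
rot [ 0.19 -0.11  0.95] shift(tool now) [-2.9 41.  13.6] shift(tool after rot) [-2.2 41.1 13.5] tgt [510.6 234.9 311.1]
wrist 2346 2346 blade z= [ 1.6108e+01 -2.3000e-02 -3.0000e-03] z at x=110 13.6 y range [-23.6  25. ] x max [ 60.4 100.8] (array([81.5,  0.6]), array([42.9, 50.8], dtype=float32), np.float32(90.0), 2346)
top 317 190 blade z= [23.362 -0.075  0.064] z at x=110 15.1 y range [-52.1  18.7] x max [ 69.3 173.9] (array([125.5, -12.3]), array([ 71.9, 113.2], dtype=float32), np.float32(169.1), 190)
```

View pics/w5.png

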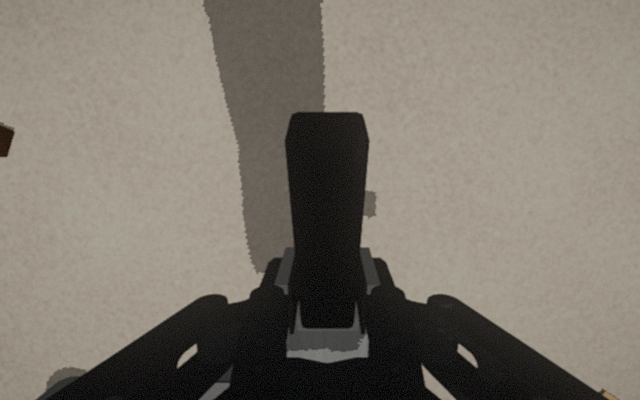

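Emit:
step_arm(series=[[[0.2, -0.1, 0.9, -2.3, 0, 0, 0], [0, 0, 0, 0, 5, 1.7, 0], [0, 0, 0, 0, 5, 1.7, 0], [0, 0, 0, 0, 5, 1.7, 0], [0, 0, 0, 0, 5, 1.7, 0], [0, 0, 0, 0, 0, 0, 0]]])

```text
clock: 10.45
position: [492.9, 228.8, 321.8]
eef_rot: [0.632, 0.77, -0.067, -0.054]
ft_force: [-0.0, -0.5, -1.5]
finger_gap: 0.311
```

```bash
python3 - <<'E'
from h import *
cur();steps(scr(-140,.5))
im=cam('scene')[0]; t=cam('top')[0]
cv2.imwrite('pics/s2.png',np.hstack([cv2.resize(im[180:300,310:460],(400,320),interpolation=2),cv2.resize(t[140:260,180:330],(400,320),interpolation=2)]))
E
```

```text
scraper in slot [-171.1   -2.2  -12. ] rot [ 0.12 -0.11 -0.18] F [-0.  -0.5 -1.5]
rot [ 0.11 -0.05 -0.21] shift(tool now) [ 2.6 29.7 10.3] shift(tool after rot) [ 2.5 29.7 10.3] tgt [519.3 236.6 306.6]
```

View pics/s2.png

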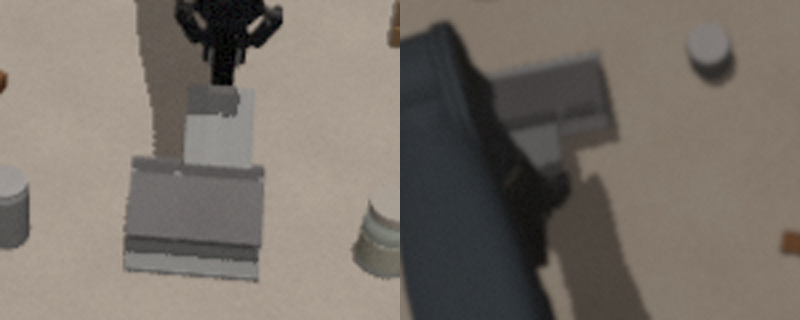

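The scene crop shows the blade tip just at the wide slot's mouth (about px (220,165) in the left half), laterally centred within a couple of mm. The top view agrees.

Emit:
step_arm(series=[[[0, 0, -0.2, 2.3, 0, 0, 0], [0, 0, 0, 0, 4.7, 1.6, 0], [0, 0, 0, 0, 4.7, 1.6, 0], [0, 0, 0, 0, 4.7, 1.6, 0], [0, 0, 0, 0, 4.7, 1.6, 0], [0, 0, 0, 0, 4.7, 1.6, 0], [0, 0, 0, 0, 4.7, 1.6, 0]]])

```text
clock: 11.42
position: [519.3, 236.9, 307.2]
eef_rot: [0.631, 0.771, -0.066, -0.054]
ft_force: [0.4, -0.6, -1.4]
finger_gap: 0.308
```

```bash
python3 -c "
from h import *
cur();steps(scr(-110,.5))"
```

```text
scraper in slot [-139.8    0.4  -10.8] rot [ 0.04 -0.15  0.05] F [ 0.4 -0.6 -1.4]
rot [ 0.15 -0.05  0.03] shift(tool now) [-0.3 28.2 11. ] shift(tool after rot) [-0.2 28.2 10.9] tgt [544.8 241.8 291.6]
```

Emit:
step_arm(series=[[[0, 0, 0, 0, 4.7, 1.8, 0], [0, 0, 0, 0, 4.7, 1.8, 0], [0, 0, 0, 0, 4.7, 1.8, 0], [0, 0, 0, 0, 4.7, 1.8, 0], [0, 0, 0, 0, 4.7, 1.8, 0], [0, 0, 0, 0, 4.7, 1.8, 0]]])

```text
clock: 12.18
position: [546.6, 242.4, 290.4]
eef_rot: [0.631, 0.771, -0.066, -0.054]
ft_force: [0.4, -0.2, -1.6]
finger_gap: 0.308
```

```bash
python3 -c "
from h import *
cur();steps(scr(-85,.5))"
```

```text
scraper in slot [-107.4    0.4  -11.4] rot [ 0.04 -0.13  0.05] F [ 0.4 -0.2 -1.6]
rot [ 0.13 -0.05  0.03] shift(tool now) [-0.3 21.4  7.8] shift(tool after rot) [-0.3 21.4  7.8] tgt [566.  246.1 279.1]
```

Emit:
step_arm(series=[[[0, 0, 0, 0, 4.7, 1.7, 0], [0, 0, 0, 0, 4.7, 1.7, 0], [0, 0, 0, 0, 4.7, 1.7, 0], [0, 0, 0, 0, 2, 0.7, 0], [0, 0, 0, 0, 2, 0.7, 0]]])

```text
clock: 12.8
position: [564.3, 246.0, 280.0]
eef_rot: [0.631, 0.771, -0.067, -0.054]
ft_force: [0.2, -0.1, -1.7]
finger_gap: 0.311
```

```bash
python3 -c "
from h import *
cur()"
```

```text
scraper in slot [-86.6   0.4 -11.5] rot [ 0.04 -0.11  0.05] F [ 0.2 -0.1 -1.7]
```

Nearly home with no contact force yet, so I'll creep on to the stop.

Emit:
step_arm(series=[[[0, 0, 0, 0, 1.5, 0.5, 0], [0, 0, 0, 0, 1.5, 0.5, 0], [0, 0, 0, 0, 1.5, 0.5, 0]]])

```text
clock: 13.18
position: [567.2, 246.7, 278.3]
eef_rot: [0.631, 0.771, -0.068, -0.056]
ft_force: [-5.9, -1.2, 3.4]
finger_gap: 0.314
```

```bash
python3 -c "
from h import *
cur()"
```

```text
scraper in slot [-83.9   0.6 -11.6] rot [0.05 0.13 0.05] F [-5.9 -1.2  3.4]
```

Emit:
step_arm(series=[[[0, 0, 0, 0, 1.2, 0.4, 0], [0, 0, 0, 0, 1.2, 0.4, 0]]])

```text
clock: 13.42
position: [568.0, 246.9, 278.5]
eef_rot: [0.631, 0.771, -0.07, -0.057]
ft_force: [-5.2, -0.7, 4.1]
finger_gap: 0.312
```

```bash
python3 -c "
from h import *
cur()"
```

```text
scraper in slot [-83.9   0.6 -11.2] rot [0.03 0.34 0.04] F [-5.2 -0.7  4.1]
```

Emit:
step_arm(series=[[[0, 0, 0, 0, 0, 0, 0.45], [0, 0, 0, 0, 0, 0, 0.7], [0, 0, 0, 0, 0, 0, 0.8], [0, 0, 0, 0, 0, 0, 0.8], [0, 0, 0, 0, 0, -15, 0.8], [0, 0, 0, 0, 0, -20, 0.8], [0, 0, 0, 0, 0, -30, 1], [0, 0, 0, 0, 0, -30, 1], [0, 0, 0, 0, 0, -30, 1], [0, 0, 0, 0, -40, 0, 1], [0, 0, 0, 0, -40, 0, 1], [0, 0, 0, 0, 0, 0, 1]]])

```text
clock: 14.92
position: [515.4, 236.1, 425.2]
eef_rot: [0.631, 0.771, -0.064, -0.053]
ft_force: [0.9, 0.0, -0.7]
finger_gap: 0.999
```

```bash
python3 - <<'E'
from h import *
s=read_state();print(s['position'],s['joints'].round(2))
im,d,P,M,f,c=cam('wrist');cv2.imwrite('pics/w6.png',im)
Ti=np.linalg.inv(SL);q=P.reshape(-1,3)@Ti[:3,:3].T+Ti[:3,3]
m=(abs(q[:,1])<13)&(q[:,0]<-30)&(q[:,0]>-170)&(q[:,2]>-15)
print('handle slot x',np.percentile(q[m,0],[.2,1,99]).round(1))
for a in range(-145,-10,10):
    k=(abs(q[:,1])<10)&(q[:,0]>a)&(q[:,0]<a+10)&(q[:,2]>-25)&(q[:,2]<30)
    if k.sum()>10: print(a+5,np.median(q[k,2]).round(1),end=' | ')
k=(q[:,0]>-32)&(q[:,0]<-18)&(q[:,2]>-4)&(q[:,2]<8);print('blade y',np.percentile(q[k,1],[1,99]))
# stand/bar plans
E
```

```text
[515.3671624  236.08135522 425.1553423 ] [0.31 0.28 0.39 1.85 0.02 0.11]
handle slot x [-144.9 -144.7  -38.6]
-140 0.2 | -130 4.5 | -120 4.9 | -110 5.5 | -100 5.9 | -90 6.5 | -80 6.9 | -70 7.3 | -60 7.8 | -50 8.3 | -40 8.6 | -30 2.4 | -20 0.1 | -10 0.7 | blade y [-40.65857108  42.08100422]
```

View pics/w6.png

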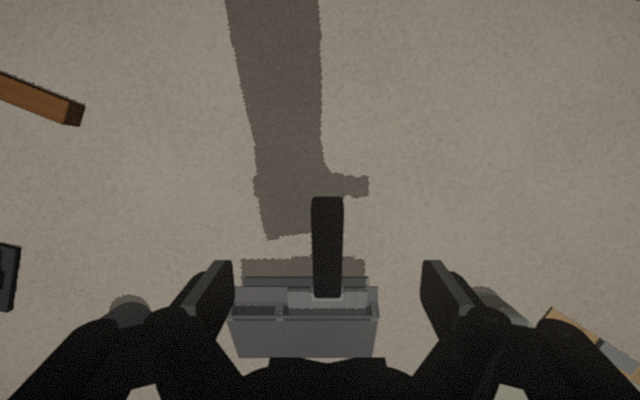

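Wrist view: the handle at (327,245) sticks out of the wide slot and the blade is inside. The handle's rear is at slot x = -144.9, where -145 is fully home. The slight 2.5° droop is slot play. Next is the bar.

```bash
python3 - <<'E'
from h import *
t=np.radians(79);plan([500,-215,275],[np.cos(t),np.sin(t),0],[0,0,-1])
E
```

```text
rot [-9.32  1.82 22.33] shift after rot [-446.1   69.8   -5.1] world tcp [ 500. -215.  430.]
rot [  -2.54  -12.98 -157.14] shift after rot [446.1 -69.8  -5.1] world tcp [ 500. -215.  430.]
```

Emit:
step_arm(series=[[[-3.1, 0.6, 7.4, 0, 0, 0, 1], [-3.1, 0.6, 7.4, 0, 0, 0, 1], [-3.1, 0.6, 7.4, 0, 0, 0, 1], [0, 0, 0, -56, 8.7, -0.6, 1], [0, 0, 0, -56, 8.7, -0.6, 1], [0, 0, 0, -56, 8.7, -0.6, 1], [0, 0, 0, -56, 8.7, -0.6, 1], [0, 0, 0, -56, 8.7, -0.6, 1], [0, 0, 0, -56, 8.7, -0.6, 1], [0, 0, 0, -56, 8.7, -0.6, 1], [0, 0, 0, -54, 8.7, -0.6, 1], [0, 0, 0, 0, 0, 0, 1], [0, 0, 0, 0, 0, 0, 1]]])

```text
clock: 16.6
position: [507.7, -231.8, 434.4]
eef_rot: [0.775, 0.631, 0.009, 0.009]
ft_force: [0.3, 0.0, -0.2]
finger_gap: 0.999
```

```bash
python3 - <<'E'
from h import *
s=read_state();print(s['position'],s['joints'].round(2))
im,d,P,M,f,c=cam('wrist');cv2.imwrite('pics/w7.png',im);np.save('w7.npy',P)
print('bar',rect(P,box(P,330,520,-320,-60,22,36)), np.nanmedian(P[box(P,410,440,-200,-170,20,40)],0))
t=np.radians(86);c=np.array([664,-240])
for nm,lo,hi in(('base',5,20),('seat',92,108),('prong',115,135),('top',90,135)):
    print(nm,rect(P,box(P,550,780,-360,-130,lo,hi)))
T=P[box(P,550,780,-360,-130,90,140)];a=np.array([np.cos(t),np.sin(t)]);u=(T[:,:2]-c)@a;v=(T[:,:2]-c)@np.array([a[1],-a[0]])
for nm,k in(('L',u>0),('R',u<0)):
    print(nm,'y',np.percentile(u[k],[1,50,99]).round(1),'x',np.percentile(v[k],[1,99]).round(1))
    for lo in range(-60,60,6):
        j=k&(v>=lo)&(v<lo+6)
        if j.sum()>3: print(lo,np.percentile(T[j,2],90).round(),end=' | ')
    print()
E
```

```text
[ 507.70924227 -231.81055296  434.37645513] [-0.55  0.13  0.25  1.66  0.01 -0.35]
bar (array([ 423., -186.]), array([ 28.1, 200.3], dtype=float32), np.float32(79.3), 4905) [ 423.82800111 -184.35570279   28.38581627]
base (array([ 663.3, -240. ]), array([ 91., 176.], dtype=float32), np.float32(86.8), 6302)
seat (array([ 662.8, -240. ]), array([ 61.8, 160.2], dtype=float32), np.float32(86.7), 1405)
prong (array([ 663.4, -239.9]), array([ 63.5, 159.8], dtype=float32), np.float32(86.7), 886)
top (array([ 663.1, -239.9]), array([ 63.5, 160.2], dtype=float32), np.float32(86.4), 2625)
L y [59.7 68.6 79.8] x [-32.7  28.5]
-36 124.0 | -30 126.0 | -24 101.0 | -18 101.0 | -12 101.0 | -6 101.0 | 0 101.0 | 6 101.0 | 12 101.0 | 18 124.0 | 24 126.0 | 
R y [-79.7 -68.3 -59.5] x [-31.1  29.2]
-36 122.0 | -30 126.0 | -24 125.0 | -18 101.0 | -12 101.0 | -6 101.0 | 0 101.0 | 6 101.0 | 12 101.0 | 18 122.0 | 24 125.0 | 30 115.0 |
```

View pics/w7.png

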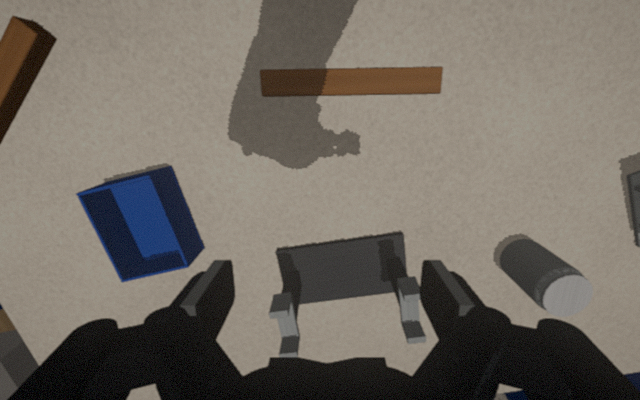

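The wrist view shows the chosen bar at (350,81), the stand with forks at (283,320) and (412,310), the bin at (145,220) and the canister at (565,285). This bar is the leftmost of the three.

```bash
cat > b.py <<'E'
from h import *
import sys
s=read_state();print(s['position'],s['ft_force'].round(1));z=float(sys.argv[1]);t=np.radians(-10.7)
plan([423,-186,z],[np.cos(t),np.sin(t),0],[0,0,-1])
E
python3 b.py 80
```

```text
[ 507.757741   -231.56166393  434.26240192] [-0.2 -0.5  0.8]
rot [ 1.06 -1.23 89.06] shift after rot [-91.7 -29.  199.3] world tcp [ 423. -186.  235.]
rot [  1.23   1.07 -90.93] shift after rot [ 91.7  29.  199.3] world tcp [ 423. -186.  235.]
```

Emit:
step_arm(series=[[[0.1, -0.1, 9.9, 0, 0, 0, 1], [0.1, -0.1, 9.9, 0, 0, 0, 1], [0.1, -0.1, 9.9, 0, 0, 0, 1], [0.1, -0.1, 9.9, 0, 0, 0, 1], [0.1, -0.1, 9.9, 0, 0, 0, 1], [0.1, -0.1, 9.9, 0, 0, 0, 1], [0.1, -0.1, 9.9, 0, 0, 0, 1], [0.1, -0.1, 9.9, 0, 0, 0, 1], [0.1, -0.1, 9.9, 0, 0, 0, 1], [0, 0, 0, -23, -7, 45, 1], [0, 0, 0, -23, -7, 45, 1], [0, 0, 0, -23, -7, 45, 1], [0, 0, 0, -23, -7, 45, 1], [0, 0, 0, 0, 0, 0, 1]]])

```text
clock: 18.4
position: [429.0, -160.0, 250.7]
eef_rot: [0.995, -0.101, 0.005, -0.002]
ft_force: [0.1, -0.1, -0.3]
finger_gap: 1.002
```

```bash
python3 b.py 23
```

```text
[ 429.02948766 -159.95572433  250.71229474] [ 0.1 -0.1 -0.3]
rot [-0.29 -0.51 -0.9 ] shift after rot [-1.1 26.7 72.7] world tcp [ 423. -186.  178.]
rot [ -0.79   0.46 179.1 ] shift after rot [  1.1 -26.7  72.7] world tcp [ 423. -186.  178.]
```

Emit:
step_arm(series=[[[-0.3, -0.5, -0.9, 0, 0, 0, 1], [0, 0, 0, -1, 27, 0, 1], [0, 0, 0, 0, 0, 30, 1], [0, 0, 0, 0, 0, 20, 1], [0, 0, 0, 0, 0, 0, 1], [0, 0, 0, 0, 0, 0, 1]]])

```text
clock: 19.15
position: [438.2, -193.1, 221.6]
eef_rot: [0.996, -0.089, 0.018, 0.009]
ft_force: [-0.1, -0.0, -0.1]
finger_gap: 1.001
```

```bash
python3 b.py 23
```

```text
[ 438.19618713 -193.12050938  221.63968674] [-0.1 -0.  -0.1]
rot [ 0.88 -2.11  0.52] shift after rot [-16.3  -4.2  43.6] world tcp [ 423. -186.  178.]
rot [   3.3     1.38 -179.45] shift after rot [16.3  4.2 43.6] world tcp [ 423. -186.  178.]
```

Emit:
step_arm(series=[[[0.9, -2, 0.5, 0, 0, 0, 1], [0, 0, 0, -16, -4, 0, 1], [0, 0, 0, 0, 0, 0, 1], [0, 0, 0, 0, 0, 0, 1]]])

```text
clock: 19.65
position: [427.9, -188.4, 230.2]
eef_rot: [0.996, -0.092, 0.007, 0.003]
ft_force: [0.7, 0.1, -0.7]
finger_gap: 1.003
```

```bash
python3 b.py 23; python3 -c "
from h import *
s=read_state();print(s['joints'].round(3),s['dq'].round(3),s['tau'].round(2))"
```

```text
[ 427.8636014  -188.36312939  230.21923209] [ 0.7  0.1 -0.7]
rot [ 0.28 -0.87  0.11] shift after rot [-5.2 -1.4 52.2] world tcp [ 423. -186.  178.]
rot [   1.37    0.43 -179.89] shift after rot [ 5.2  1.4 52.2] world tcp [ 423. -186.  178.]
[-5.590e-01 -7.700e-02 -3.730e-01  1.259e+00  1.000e-03  1.197e+00] [ 0.002 -0.004  0.01   0.013  0.    -0.001] [ 1.000e-02 -2.832e+01  3.112e+01 -9.000e-02  0.000e+00 -0.000e+00]
```

Emit:
step_arm(series=[[[0.2, -0.8, 0.1, -5, -1.4, 0, 1], [0, 0, 0, 0, 0, 0, 1], [0, 0, 0, 0, 0, 12, 1], [0, 0, 0, 0, 0, 12, 1], [0, 0, 0, 0, 0, 12, 1], [0, 0, 0, 0, 0, 0, 1]]])

```text
clock: 20.4
position: [423.1, -186.0, 190.8]
eef_rot: [0.996, -0.093, -0.0, 0.0]
ft_force: [0.3, -0.4, -0.8]
finger_gap: 1.0
```

```bash
python3 b.py 23
```

```text
[ 423.08646294 -186.00520325  190.82603286] [ 0.3 -0.4 -0.8]
rot [0.04 0.05 0.  ] shift after rot [-0.1  0.  12.8] world tcp [ 423. -186.  178.]
rot [-8.0e-02  6.0e-02 -1.8e+02] shift after rot [ 0.1 -0.  12.8] world tcp [ 423. -186.  178.]
```

Emit:
step_arm(series=[[[0, 0, 0, 0, 0, 7, 1], [0, 0, 0, 0, 0, 5.5, 1], [0, 0, 0, 0, 0, 0, 0.5], [0, 0, 0, 0, 0, 0, 0.3], [0, 0, 0, 0, 0, 0, 0], [0, 0, 0, 0, 0, 0, 0], [0, 0, 0, 0, 0, 0, 0], [0, 0, 0, 0, 0, 0, 0]]])

```text
clock: 21.4
position: [423.6, -186.3, 178.3]
eef_rot: [0.996, -0.093, 0.0, 0.001]
ft_force: [0.7, -0.4, -1.4]
finger_gap: 0.314
```

```bash
python3 b.py 23
```

```text
[ 423.58303024 -186.32480652  178.34688499] [ 0.7 -0.4 -1.4]
rot [ 0.08 -0.06  0.  ] shift after rot [-0.6 -0.2  0.3] world tcp [ 423. -186.  178.]
rot [ 9.0e-02  1.2e-01 -1.8e+02] shift after rot [0.6 0.2 0.3] world tcp [ 423. -186.  178.]
```

Emit:
step_arm(series=[[[0, 0, 0, 0, 0, -15, 0], [0, 0, 0, 0, 0, -30, 0], [0, 0, 0, 0, 0, -30, 0], [0, 0, 0, 0, 0, -30, 0], [0, 0, 0, 0, 0, -30, 0], [0, 0, 0, 0, 0, -30, 0], [0, 0, -7.4, 0, 0, 0, 0], [0, 0, 0, 0, 0, 0, 0]]])

```text
clock: 22.4
position: [422.8, -185.6, 355.3]
eef_rot: [1.0, -0.028, 0.002, 0.002]
ft_force: [-0.2, -0.3, -1.6]
finger_gap: 0.311
```

```bash
cat > pl.py <<'E'
from h import *
import sys
s=read_state();print(s['position'],s['joints'].round(2),s['ft_force'].round(1));z=float(sys.argv[1]);t=np.radians(-3.3)
plan([663.3,-240,z-155],[np.cos(t),np.sin(t),0],[0,0,-1])
E
python3 pl.py 338
```

```text
[ 422.81155084 -185.59115511  355.31231172] [-0.56 -0.13 -0.17  1.52 -0.    1.07] [-0.2 -0.3 -1.6]
rot [ 0.2  -0.27  0.14] shift after rot [243.2  40.5  17.3] world tcp [ 663.3 -240.   338. ]
rot [   0.43    0.32 -179.86] shift after rot [-243.2  -40.5   17.3] world tcp [ 663.3 -240.   338. ]
```

Emit:
step_arm(series=[[[0.2, -0.3, 0.1, 20, 3, 0, 0], [0, 0, 0, 30, 5, 0, 0], [0, 0, 0, 30, 5, 0, 0], [0, 0, 0, 30, 5, 0, 0], [0, 0, 0, 30, 5, 0, 0], [0, 0, 0, 30, 5, 0, 0], [0, 0, 0, 30, 5, 0, 0], [0, 0, 0, 30, 5, 0, 0], [0, 0, 0, 0, 0, 0, 0], [0, 0, 0, 0, 0, 0, 0]]])

```text
clock: 23.65
position: [655.0, -239.4, 352.1]
eef_rot: [0.999, -0.04, -0.004, -0.001]
ft_force: [-0.2, 0.3, -1.5]
finger_gap: 0.318
```

```bash
python3 pl.py 312
```

```text
[ 655.02068082 -239.39032616  352.14156022] [-0.45  0.52  0.57  1.63 -0.    1.2 ] [-0.2  0.3 -1.5]
rot [-0.14  0.48 -1.27] shift after rot [ 8.3  0.1 40.1] world tcp [ 663.3 -240.   312. ]
rot [  0.75   0.22 178.73] shift after rot [-8.3 -0.1 40.1] world tcp [ 663.3 -240.   312. ]
```

Emit:
step_arm(series=[[[-0.1, 0.5, -1.3, 8.3, 0, 0, 0], [0, 0, 0, 0, 0, 15, 0], [0, 0, 0, 0, 0, 15, 0], [0, 0, 0, 0, 0, 8, 0], [0, 0, 0, 0, 0, 0, 0]]])

```text
clock: 24.28
position: [661.6, -239.4, 311.7]
eef_rot: [1.0, -0.029, -0.0, -0.001]
ft_force: [-1.0, 0.2, -1.5]
finger_gap: 0.311
```

```bash
python3 pl.py 279; python3 - <<'E'
from h import *
im,d,P,M,f,c=cam('wrist');z=read_state()['position'][2];cv2.imwrite('pics/w8.png',im)
q=P[box(P,630,700,-360,-120,z-156,z-144)];
m=(abs(q[:,1]+240)>35);q=q[m];print(len(q),rect(q[None],np.ones((1,len(q)),bool)),'z ends',[np.median(q[k,2]).round(1) for k in(q[:,1]>-200,q[:,1]<-280)],z,np.percentile(q[:,1],[1,99]))
E
```

```text
[ 661.58504002 -239.36170775  311.73217249] [-0.44  0.53  0.5   1.54  0.    1.19] [-1.   0.2 -1.5]
rot [-0.07  0.05  0.03] shift after rot [ 1.7  0.5 32.7] world tcp [ 663.3 -240.   279. ]
rot [-8.0000e-02 -1.1000e-01 -1.7997e+02] shift after rot [-1.7 -0.5 32.7] world tcp [ 663.3 -240.   279. ]
14072 (array([ 663.2, -208.1]), array([ 28.2, 139.4], dtype=float32), np.float32(86.6), 14072) z ends [np.float64(161.8), np.float64(nan)] 312.22018347440036 [-204.70720642 -139.47413415]
  return _methods._mean(a, axis=axis, dtype=dtype,
  ret = ret.dtype.type(ret / rcount)
```

View pics/w8.png

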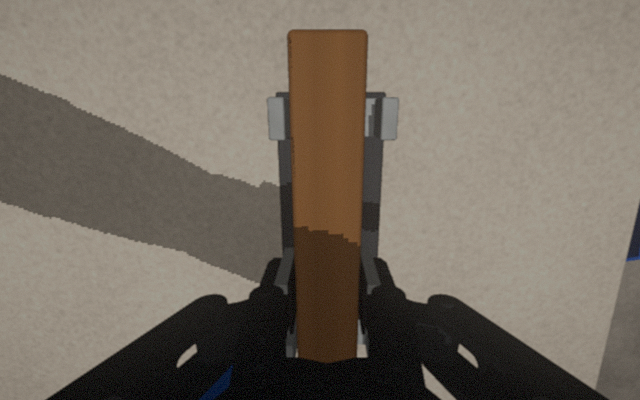

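The bar (px columns 290 to 365) sits between the prongs (278 and 390), aligned and centred. Lowering it gently.

Emit:
step_arm(series=[[[0, 0, 0, 1.5, 0.5, 0, 0], [0, 0, 0, 0, 0, 9, 0], [0, 0, 0, 0, 0, 9, 0], [0, 0, 0, 0, 0, 8, 0], [0, 0, 0, 0, 0, 3, 0], [0, 0, 0, 0, 0, 0, 0]]])

```text
clock: 25.08
position: [663.5, -240.2, 282.0]
eef_rot: [1.0, -0.029, 0.001, -0.0]
ft_force: [-0.0, -0.8, -0.2]
finger_gap: 0.312
```

```bash
python3 pl.py 279
```

```text
[ 663.51300438 -240.19164478  281.96936625] [-0.44  0.54  0.45  1.48  0.    1.19] [-0.  -0.8 -0.2]
rot [-0.02 -0.06  0.03] shift after rot [-0.2 -0.2  3. ] world tcp [ 663.3 -240.   279. ]
rot [ 9.0000e-02 -4.0000e-02 -1.7997e+02] shift after rot [0.2 0.2 3. ] world tcp [ 663.3 -240.   279. ]
```

Emit:
step_arm(series=[[[0, 0, 0, 0, 0, 1, 0], [0, 0, 0, 0, 0, 1, 0], [0, 0, 0, 0, 0, 1, 0], [0, 0, 0, 0, 0, 0.7, 0]]])

```text
clock: 25.58
position: [663.8, -240.3, 279.2]
eef_rot: [1.0, -0.029, 0.001, 0.0]
ft_force: [-0.3, -0.3, -1.5]
finger_gap: 0.317
```

Emit:
step_arm(series=[[[0, 0, 0, 0, 0, 1, 0], [0, 0, 0, 0, 0, 1, 0]]])

```text
clock: 25.82
position: [663.8, -240.3, 278.5]
eef_rot: [1.0, -0.029, 0.002, 0.0]
ft_force: [-2.6, 1.3, 4.2]
finger_gap: 0.313
```

Contact on the seat (about 6 N). Releasing and backing straight up.

Emit:
step_arm(series=[[[0, 0, 0, 0, 0, 0, 0.35], [0, 0, 0, 0, 0, 0, 0.5], [0, 0, 0, 0, 0, 0, 0.8], [0, 0, 0, 0, 0, 0, 0.8], [0, 0, 0, 0, 0, -15, 0.8], [0, 0, 0, 0, 0, -30, 0.8], [0, 0, 0, 0, 0, -30, 0.8], [0, 0, 0, 0, 0, -30, 0.8], [0, 0, 0, 0, 0, -30, 0.8], [0, 0, 0, 0, 0, -30, 0.8], [0, 0, 0, -30, 0, 0, 0.8], [0, 0, 0, -40, 0, 0, 0.8], [0, 0, 0, -40, 0, 0, 0.8], [0, 0, 0, 0, 0, 0, 0.8]]])

```text
clock: 27.58
position: [551.3, -234.0, 456.3]
eef_rot: [1.0, -0.028, 0.008, 0.003]
ft_force: [0.8, -0.5, 0.5]
finger_gap: 0.801
```

```bash
python3 - <<'E'
from h import *
print(read_state()['position'].round(),read_state()['finger_gap'])
S=cam('scene');T=cam('top');W=cam('wrist')
for n,P in(('s',S[2]),('t',T[2]),('w',W[2])): print(n,'bar',rect(P,box(P,620,710,-360,-120,112,140)),np.nanmedian(P[box(P,655,670,-260,-220,100,140)],0))
P=S[2];Ti=np.linalg.inv(SL)
for n,P in(('s',S[2]),('t',T[2])):
    q=P.reshape(-1,3)@Ti[:3,:3].T+Ti[:3,3];m=(abs(q[:,1])<13)&(q[:,0]<-40)&(q[:,0]>-180)&(abs(q[:,2])<16);print('handle rear',n,m.sum(),np.percentile(q[m,0],[1]) if m.sum() else '')
for th in('canister','jar','bin'):
    r=trace(th,'scene'); 
    if r: print(th,r[0]['box'])
im=np.hstack([cv2.resize(S[0][180:300,200:340],(400,343),interpolation=2),cv2.resize(S[0][180:300,330:470],(400,343),interpolation=2)])
cv2.imwrite('pics/end.png',im)
E
```

```text
[ 551. -234.  456.] 0.8005655076834483
s bar (array([ 666.3, -241.8]), array([ 69.5, 201.1], dtype=float32), np.float32(86.2), 592) [ 663.78415271 -239.1995812   129.43573535]
t bar (array([ 661.6, -191.1]), array([ 62.2, 107.8], dtype=float32), np.float32(74.0), 313) [ 662.12405508 -233.38542729  127.12613105]
w bar (array([ 663.7, -235.9]), array([ 62.5, 191.5], dtype=float32), np.float32(86.7), 7278) [ 662.51637265 -239.40695519  128.23303058]
handle rear s 218 [-144.51655104]
handle rear t 228 [-145.33186773]
canister [301.5, 239.4, 320.5, 275.3]
jar [443.9, 246.6, 470.5, 283.1]
bin [193.0, 188.6, 226.1, 219.7]
```

View pics/end.png

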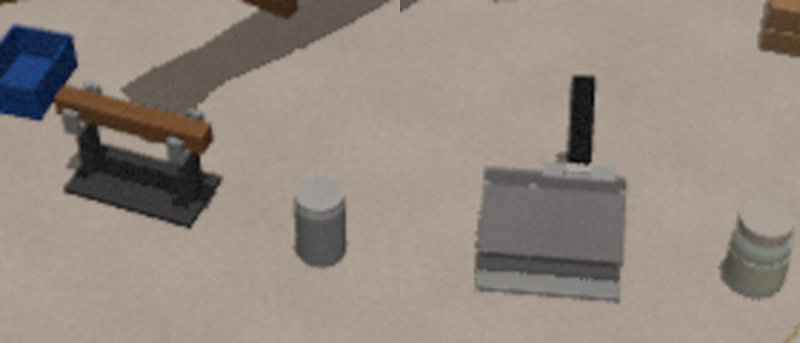

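The bar lies in both forks (top face at z = 128), the scraper is home in the wide slot, and the bystanders haven't moved. Handing in.

```bash
python3 -c "
from cell import job_done
print(job_done())"
```

```text
the job is handed in; nothing more can be done
None
```

Both tools are put away, and the job was handed in at about 28 s of the 72 s limit.

- **Scraper:** I slid it blade first into the wide slot until it met the stop at about 6 N. After release the handle's rear end read -144.5 to -145.3 mm in the slot frame, where -145 is fully home. The handle droops about 2.5° from play in the slot.
- **Bar:** I took the leftmost of the three look-alikes and lowered it onto the stand until light contact, also about 6 N, then released. Its top face reads 127 to 129 mm, where 128 is seated. By the scene camera it lies about 3 mm from the stand's centre and parallel to the posts.
- **Bystanders:** The canister, jar and bin looked undisturbed, with their detection boxes within about 4 px of the start. No force I read was above about 7 N.
- **Checks that disagreed:** The final top-camera fit of the bar (centre y -191 mm, only 108 mm long) disagreed with the other two views. I think the arm was blocking that view, so I relied on the scene and wrist cameras, which agreed with each other.

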